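# Torque the stub antenna's coupling nut until the break-over wrench clicks

## Robot

A 7-joint arm with a two-finger parallel gripper is mounted at the origin on the work surface. World frame = base frame: x ahead of the robot, y to its left, z up, the work surface at z = 0. Lengths are in m, angles in rad, forces in N, time in s.
With the tool pointing down it reaches from about 0.4 to 0.75 m from the base axis. Payload 19.5 kg.
Tool frame: the origin (TCP) lies between the finger pads; the fingertips stand 11 mm ahead of it and the grasp point (between the pads) lies 8 mm behind it (finger_overhang is the distance from the TCP to the fingertips, in m); z points along the fingers, y is the line along which they close (so a half turn about z gives the same grasp; the last joint's range is limited). The gripper opens to 85 mm and grips with 20 to 120 N. Pads are 22 mm wide; open, the fingers measure 114 mm over their backs; the gripper's body (76 mm by 85 mm) begins 54 mm behind the grasp point. The pads swing forward as they close: fully open they stand 13 mm farther back than shut.
Start: joints at [-0.042, 0.707, -0.028, 1.485, 0.022, 0.951, -0.075], TCP at [0.575, 0, 0.242] pointing down, gripper open.
Joint ranges: [-2.71, 2.71], [-0.32, 2.16], [-1.57, 1.52], [0, 2.45], [-1.46, 4.6], [0, 2.02], [-2.83, 2.83]. Speed limits (rad/s): [1.89, 1.89, 2.57, 2.57, 3.01, 3.01, 3.01].

## Interface

Orientations are given as a unit quaternion [x, y, z, w].
In Python, from plant import get_obs, capture, calibration, sign_off, finger_overhang gives the robot as it stands.
- The arm moves only by the shell command python3 -m inch 'ROWS' [FORCE]. ROWS is JSON, one flat list of numbers, 5 for each row, row after row: the shift along the tool's x, y, z in m, then the turn about the tool's z in degrees, then the opening, from -1 (shut) to 1 (fully open). In form: [x, y, z, roll, hand, x, y, z, roll, hand, ...]. A call has 1 to 12 rows; each row is the pose to reach, as a shift and turn from the pose commanded when the call began, along the tool's axes at that moment; what a row does not reach only later rows make up. A row lasts 1/8 s, in which the tool goes at most 62.5 mm and 10.7 degrees, less where a joint would pass 70% of its speed; a pose out of reach is approached as far as the arm can. A call with a gripper value outside its range is refused whole. The fingers move at their own pace and stop on an object; FORCE is the grip in N (left out, the last holds). Time passes only in rows, so rows that repeat a pose let the fingers close. It gives the time, the measured TCP pose, the force, the opening and the grip force at its end, in the units of the state.
- get_obs(): the state, without advancing time (a new reading comes with each control period).
- capture(name): name is "scene" or "side" or "wrist"; returns the picture (420x560x3 uint8, blue, green, red); there is no depth.
- calibration(name): a dict with "mtx" (3x3 intrinsics, pixels), "T" (4x4, takes a point from camera to world coordinates). Camera axes: x right, y up, looking along -z (the intrinsics and any distortion apply to the point x, -y, -z); pixel columns grow to the right and rows downward; lengths in m; the calibration is good to about 2 mm. The wrist camera is an equidistant fisheye: a pixel r from the principal point sees the ray r / f radians off the axis. A picture is of the moment at which its call begins: read the wrist's pose just before it. calibration takes no time and is no camera call; for the wrist camera it gives the pose at the moment of the call.
- sign_off(): hands the job in; it is judged then, once.
The state is a dict: "clock": time; "joint_pos": joint angles; "qd": joint speeds; "effort": joint torques, N m; "position": TCP position; "orientation": TCP orientation; "ft_force": force on the tool from outside, world axes, zero at the start; "wrist_torque": the same for the moment, N m; "gripper_width": finger opening in m; "grip_force": force on a finger pad.
Only numpy, scipy, OpenCV 4.12 (cv2) and the standard library are available. Lean on these libraries where they do the work, as an engineer would, in place of code of your own. Each camera call takes 0.05 s, during which the arm holds its last target. There are 200 camera calls.

## Task

On the radio table, two coax ports each have a red-handled break-over torque wrench sitting on their nut. Tighten the nut under the black stub antenna: swing its wrench clockwise (seen from above) until the nut is seated and the handle then trips, folding at its joint to a clear kink of roughly 20 degrees; stop there, well short of folding it right over, and let go. Leave the wrench on the port with the blue finned dummy load where it is.

Things in the scene. Friction and masses are not known exactly. Their poses are not given: they have to be found in the camera images.
- antenna_unit: Fixed aluminium port box, 80 x 80 x 40 mm, with the black stub antenna (18 mm wide, top 142 mm above the table). Origin: centre of the underside, on the table; z up; the nut's axis is the vertical line through it. In this frame, seen from above, the wrench's shank points out from the nut along the angle pi + 0.5 - antenna_nut (anticlockwise from x), level, 55 mm above the table.
- antenna_handle (a point): Best pushing point, mid-height and mid-width of this wrench's red grip, 165 mm from the nut's axis (wrench straight), 55 mm above the table; x points along the handle to the nut. The grip is 22 mm wide, 24 mm tall (43 to 67 mm above the table) and reaches from 85 to 195 mm from the axis, with free air around and beneath. Push its side with shut fingers, or pinch it.
- antenna_nut (a joint): Turn of the nut with its wrench, rad; grows clockwise seen from above. Starts between 0.1 and 0.35; seated, at a hard stop, at 0.70. Steady friction of 0.3 N m (about 2 N at the pushing point); stays where it is left.
- antenna_click (a joint): Break joint between shank and handle, 60 mm from the nut's axis, rad: 0 straight, grows as the handle folds clockwise. Gives only at 0.8 N m (about 8 N at the pushing point), so once the nut is seated; then folds on under that load and stays where it is left. Tripped from 0.15; must not pass 0.55 (stop at 0.8); about 0.35 is right.
- load_handle (a point): The same point on the OTHER wrench's red grip, to be left alone: it sits on a like box with a blue finned dummy load (38 mm wide, top 114 mm above the table), at least 0.3 m to the left or right of the antenna's box. x points along the handle towards its nut, z up.

How it is judged:
On the way, in this order (a step that is already met when the one before it is completed fails the run):
1. the antenna's nut is seated (turned past 0.6) (value of joint antenna_nut above 0.6 rad).
2. then the wrench's break joint has tripped (past 0.15) (value of joint antenna_click above 0.15 rad), for 0.1 s.
At the end, for the whole second after the job is handed in: The antenna's nut is seated (antenna_nut above 0.6), its wrench is tripped and at rest with the break joint between 0.15 and 0.55 rad, and the other wrench's handle is within 20 mm of where it was (value of joint antenna_nut above 0.6 rad and value of joint antenna_click between 0.15 and 0.55 rad and velocity of joint antenna_click below 0.05 rad/s and distance of load_handle from where it was at the start of the episode below 0.02 m); the robot touches nothing.
It fails at once if the antenna's wrench is folded past 0.55 rad (value of joint antenna_click above 0.55 rad).
It fails at once if the dummy load's wrench is moved by more than 20 mm (distance of load_handle from where it was at the start of the episode above 0.02 m).
It also fails if it takes over 35 s, if anything falls off the work surface, if the arm or the gripper's body presses on something with over 40 N, if the wrist force passes 120 N, or if a joint passes its speed limit or range.

## Working session

There is one attempt and no reset: what is moved stays moved. The work goes in short steps, Python scripts to look and compute and a shell command to move; the robot and the scene stay as the last step left them, time stands still between calls to the robot, and variables do not carry over. Pictures are saved under pics/ and viewed, at most 10 in all, crops included, and the job is handed in when it is done.

```bash
mkdir -p pics; ls; python3 - <<'E'
from plant import *
import cv2
for n in("scene","side"):
    cv2.imwrite(f"pics/{n}0.png",capture(n)); c=calibration(n); print(n,c["mtx"],c["T"].round(3) if hasattr(c["T"],"round") else c["T"], [k for k in c])
o=get_obs(); print(o["clock"],o["position"],o["orientation"],o["ft_force"],o["gripper_width"],finger_overhang)
E
```

```text
pics
scene [[479.38537438   0.         283.68416302]
 [  0.         479.38537438 211.95785796]
 [  0.           0.           1.        ]] [[-0.043 -0.757  0.652  1.178]
 [ 0.999 -0.021  0.042 -0.045]
 [-0.018  0.653  0.757  0.75 ]
 [ 0.     0.     0.     1.   ]] ['mtx', 'T']
side [[489.02696894   0.         288.0359173 ]
 [  0.         489.02696894 215.47742812]
 [  0.           0.           1.        ]] [[-0.856  0.309 -0.415  0.159]
 [-0.517 -0.505  0.691  0.6  ]
 [ 0.004  0.806  0.592  0.653]
 [ 0.     0.     0.     1.   ]] ['mtx', 'T']
0.1 [ 5.74774625e-01 -1.18086446e-06  2.41896768e-01] [ 7.07120609e-01  7.07092787e-01 -3.46387472e-04 -3.39514757e-04] [-0.28835791  0.06591395 -0.65234286] 0.0850051285147848 0.011
```

View pics/scene0.png

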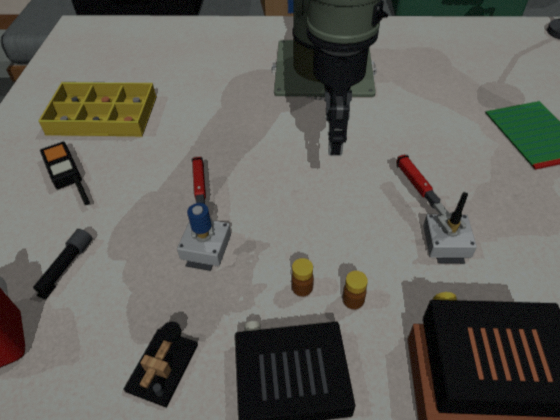

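View pics/side0.png

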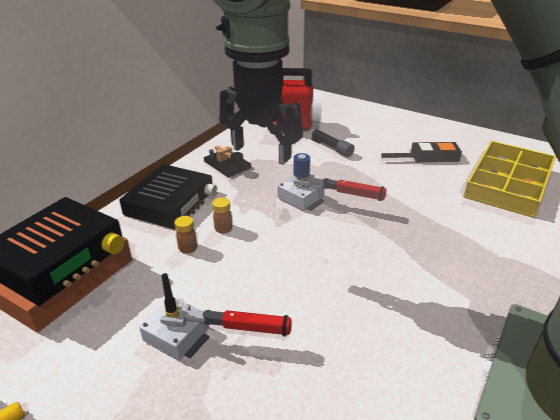

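The scene view shows the antenna box at about (450,235), with its grip running from (403,160) to (435,198). The load is at (205,235), well to the other side. I'll enlarge both views.

```bash
python3 - <<'E'
import cv2
a=cv2.imread("pics/scene0.png")[145:265,385:495]; b=cv2.imread("pics/side0.png")[265:365,130:300]
a=cv2.resize(a,None,fx=5,fy=5,interpolation=cv2.INTER_CUBIC); b=cv2.resize(b,None,fx=4.7,fy=4.7,interpolation=cv2.INTER_CUBIC)
cv2.imwrite("pics/a.png",a);cv2.imwrite("pics/b.png",b)
E
```

```text
(no output)
```

View pics/a.png

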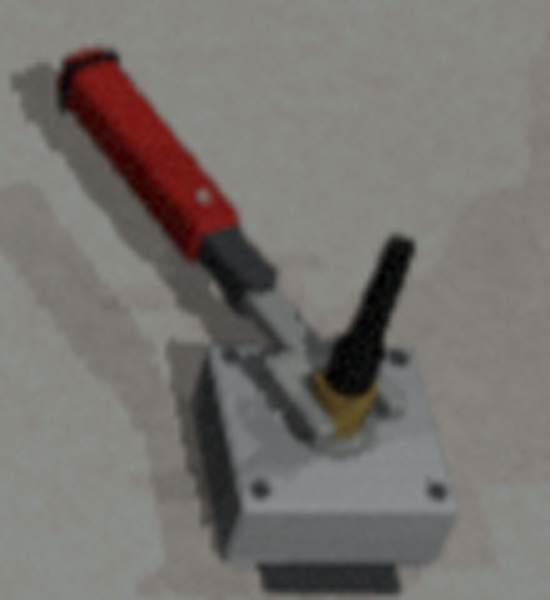

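View pics/b.png

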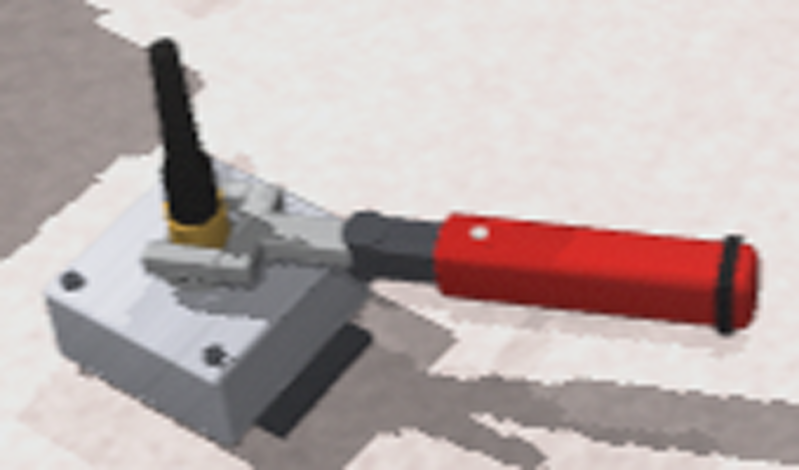

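The crops show the antenna tip at a(401,243) and b(163,45), the screws, and the white dot on the grip at a(203,195) and b(480,233). The grip's end cap is at a(92,58) and b(740,245).

```bash
cat > h.py <<'E'
import numpy as np
from plant import *
def onz(n,p,z):
    c=calibration(n);K=np.array(c["mtx"]);T=np.array(c["T"])
    d=np.linalg.inv(K)@[p[0],p[1],1]; d=T[:3,:3]@[d[0],-d[1],-d[2]]
    return (T[:3,3]+d*(z-T[2,3])/d[2])[:2].round(4)
A=lambda x,y:(x/5+385-.4,y/5+145-.4)
B=lambda x,y:(x/4.7+130-.4,y/4.7+265-.4)
E
python3 - <<'E'
from h import *
def P(l,n,p,z): print(l,n,onz(n,p,z))
P("tip","scene",A(401,243),.142);P("tip","side",B(163,45),.142)
s=[onz("scene",A(*q),.04) for q in((230,355),(398,357),(437,490),(260,488))];print(s,np.mean(s,0))
P("screw","side",B(72,281),.04);P("screw","side",B(214,355),.04)
P("dot","scene",A(203,195),.067);P("dot","side",B(480,233),.067)
P("end","scene",A(92,58),.067);P("end","side",B(740,245),.067)
P("nearL","scene",A(193,248),.067);P("nearR","scene",A(238,217),.067)
E
```

```text
tip scene [0.6028 0.2303]
tip side [0.5996 0.2298]
[array([0.5676, 0.1992]), array([0.5668, 0.2632]), array([0.6309, 0.2646]), array([0.6318, 0.2002])] [0.599275 0.2318  ]
screw side [0.6325 0.2611]
screw side [0.569  0.2599]
dot scene [0.508  0.1922]
dot side [0.5092 0.189 ]
end scene [0.4297 0.1581]
end side [0.4314 0.1478]
nearL scene [0.5367 0.1841]
nearR scene [0.5197 0.204 ]
```

The nut axis is at (0.600, 0.231). The handle angle is about pi+0.42, so antenna_nut is about 0.1, and clockwise sweeps the handle toward +y. I'll go to the handle's -y side, shut the fingers and align them with the handle (roll -24).

```bash
python3 -m inch '[0.025,-0.02,0,-5,-1, 0.055,-0.045,0,-10,-1, 0.085,-0.07,0,-15,-1, 0.11,-0.09,0,-20,-1, 0.13,-0.11,0,-24,-1, 0.13,-0.11,0.04,-24,-1, 0.13,-0.11,0.08,-24,-1, 0.13,-0.11,0.12,-24,-1, 0.13,-0.11,0.155,-24,-1, 0.13,-0.11,0.18,-24,-1, 0.13,-0.11,0.19,-24,-1, 0.13,-0.11,0.19,-24,-1]' 40
python3 - <<'E'
from h import *
import cv2
a=capture("scene")[120:270,340:500]; b=capture("side")[220:370,130:330]
cv2.imwrite("pics/c.png",np.hstack([cv2.resize(a,(400,375),interpolation=2),cv2.resize(b,(400,300),interpolation=2)[:375] if 0 else cv2.resize(b,(400,375),interpolation=2)]))
o=get_obs();print(o["position"],o["orientation"],o["ft_force"],o["gripper_width"])
E
```

```text
clock: 1.6
position: [0.4649, 0.13, 0.0523]
orientation: [0.545, 0.839, -0.0, -0.0]
ft_force: [0.1, 0.4, 0.8]
gripper_width: -0.0001
grip_force: 0.0
[0.4652975  0.13007797 0.05307434] [5.44679080e-01 8.38644443e-01 3.55439668e-04 2.66410849e-04] [ 0.10742416 -0.23815104  0.51755817] -0.0003207209655754234
```

View pics/c.png

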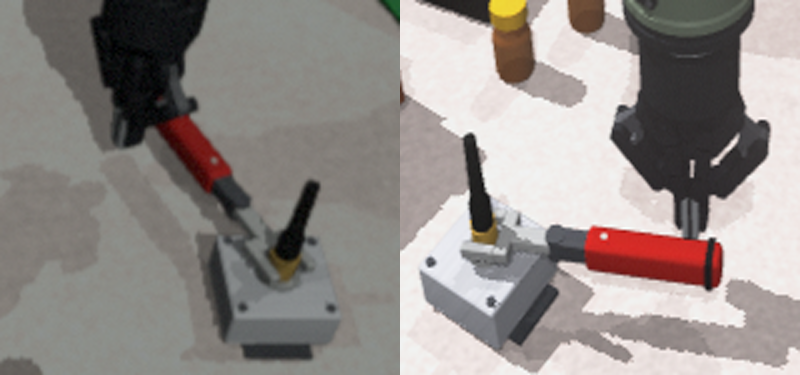

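```bash
python3 - <<'E'
import numpy as np
for d in (0,3,6,9,12,15,18,21,24,27,30,32,34,36):
    t=np.radians(d);c,s=np.cos(t),np.sin(t);print(d,round(.037-.022*c+.165*s,4),round(.1645-.022*s-.165*c,4))
E
```

```text
0 0.015 -0.0005
3 0.0237 -0.0014
6 0.0324 -0.0019
9 0.0411 -0.0019
12 0.0498 -0.0015
15 0.0585 -0.0006
18 0.0671 0.0008
21 0.0756 0.0026
24 0.084 0.0048
27 0.0923 0.0075
30 0.1004 0.0106
32 0.1058 0.0129
34 0.111 0.0154
36 0.1162 0.0181
```

```bash
python3 -m inch '[0.008,0,0,0,-1, 0.015,0,0,0,-1, 0.024,-0.001,0,3,-1, 0.032,-0.002,0,6,-1, 0.041,-0.002,0,9,-1, 0.05,-0.001,0,12,-1, 0.058,-0.001,0,15,-1, 0.067,0.001,0,18,-1, 0.076,0.003,0,21,-1, 0.084,0.005,0,24,-1, 0.092,0.007,0,27,-1, 0.092,0.007,0,27,-1]'
python3 - <<'E'
from h import *
import cv2
a=capture("scene")[140:270,380:500]; b=capture("side")[220:370,130:330]
cv2.imwrite("pics/d.png",np.hstack([cv2.resize(a,(400,433),interpolation=2),cv2.resize(b,(400,300),interpolation=2) if 0 else cv2.resize(b,(400,433),interpolation=2)]))
o=get_obs();print(o["position"],o["ft_force"])
E
```

```text
clock: 3.2
position: [0.4336, 0.2178, 0.0525]
orientation: [0.725, 0.689, 0.0, -0.0]
ft_force: [0.5, -0.4, 0.2]
gripper_width: -0.0
grip_force: 0.0
[0.43382358 0.21693228 0.05241343] [0.39682062 0.07331496 0.27894343]
```

View pics/d.png

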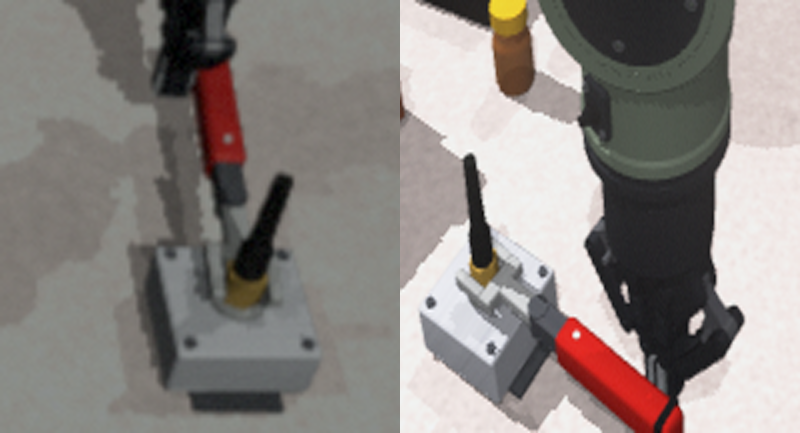

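```bash
python3 - <<'E'
from h import *
d=onz("scene",(380+227*.3,140+138*.3),.067);print(d,np.arctan2(.231-d[1],.6-d[0]))
R=lambda t,a,b:np.array([a*np.cos(t)-b*np.sin(t),a*np.sin(t)+b*np.cos(t)])
for f,p in((2,0),(4,0),(6,0),(7.7,0),(7.7,2.5),(7.7,5),(7.7,7.5),(7.7,10),(7.7,12.5),(7.7,15),(7.7,17.5),(7.7,20)):
    r=np.radians;print(f,p,f+p,(np.array([.022,.165])+R(r(f),0,-.06)+R(r(f+p),-.022,-.105)).round(4))
E
```

```text
[0.5008 0.238 ] -0.0704477429738907
2 0 2 [ 0.0058 -0.0007]
4 0 4 [ 0.0116 -0.0011]
6 0 6 [ 0.0174 -0.0014]
7.7 0 7.7 [ 0.0223 -0.0015]
7.7 2.5 10.2 [ 0.027  -0.0017]
7.7 5 12.7 [ 0.0317 -0.0017]
7.7 7.5 15.2 [ 0.0363 -0.0016]
7.7 10 17.7 [ 0.041  -0.0012]
7.7 12.5 20.2 [ 0.0456 -0.0006]
7.7 15 22.7 [0.0503 0.0002]
7.7 17.5 25.2 [0.0548 0.0012]
7.7 20 27.7 [0.0594 0.0023]
```

```bash
python3 -m inch '[0.006,-0.001,0,2,-1, 0.012,-0.001,0,4,-1, 0.017,-0.001,0,6,-1, 0.022,-0.002,0,8,-1, 0.025,-0.002,0,9,-1, 0.027,-0.002,0,10,-1, 0.03,-0.002,0,11,-1, 0.032,-0.002,0,12.5,-1, 0.034,-0.002,0,14,-1, 0.036,-0.002,0,15,-1, 0.041,-0.001,0,18,-1, 0.041,-0.001,0,18,-1]'
python3 - <<'E'
from h import *
import cv2
a=capture("scene")[140:270,380:500]
cv2.imwrite("pics/e.png",cv2.resize(a,None,fx=4.5,fy=4.5,interpolation=2))
o=get_obs();print(o["position"],o["orientation"],o["ft_force"])
E
```

```text
clock: 4.8
position: [0.4344, 0.2579, 0.0521]
orientation: [0.824, 0.566, -0.001, -0.0]
ft_force: [-3.6, -3.2, 1.3]
gripper_width: -0.0001
grip_force: 1.9
[0.43447081 0.25788567 0.05215109] [ 8.24245550e-01  5.66232049e-01 -7.21753080e-04 -1.37386917e-04] [-4.39768206 -2.7491028   0.56216385]
```

View pics/e.png

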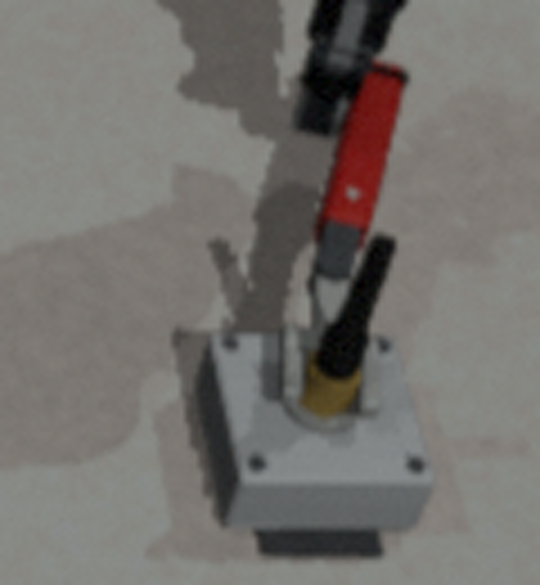

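The handle is visibly kinked: the dot is at (352,192) and the end of the grip's top face is at about (385,70).

```bash
python3 - <<'E'
from h import *
g=lambda x,y:onz("scene",(380+x/4.5-.4,140+y/4.5-.4),.067)
d,e,n=g(352,192),g(388,70),g(342,235); print(d,e,n)
a=lambda p,q:np.arctan2(p[1]-q[1],q[0]-p[0])
print("handle",a(e,d),a(e,(.541,.242)),a(d,(.541,.242)), "dot dist", np.hypot(*(d-np.array([.6,.231]))))
E
```

```text
[0.5027 0.2565] [0.4234 0.288 ] [0.5288 0.2473]
handle 0.37811247526531694 0.3728594673439216 0.36191441527252255 dot dist 0.10058598311892164
```

The fold is about 0.185 rad. I'll add about 10° more, then back off.

```bash
python3 -m inch '[0.003,-0.001,0,2,-1, 0.006,-0.001,0,3,-1, 0.009,-0.002,0,5,-1, 0.012,-0.002,0,7,-1, 0.015,-0.002,0,8,-1, 0.018,-0.002,0,10,-1, 0.018,-0.002,0,10,-1, 0.008,-0.002,0,10,-1, -0.01,-0.002,0,10,-1, -0.04,-0.002,0,10,-1, -0.04,-0.002,-0.05,10,-1, -0.04,-0.002,-0.1,10,-1]'
python3 - <<'E'
from h import *
import cv2
a=capture("scene")[140:270,380:500]
cv2.imwrite("pics/f.png",cv2.resize(a,None,fx=4.5,fy=4.5,interpolation=2))
o=get_obs();print(o["position"],o["ft_force"])
E
```

```text
clock: 6.35
position: [0.4189, 0.2205, 0.1536]
orientation: [0.871, 0.492, -0.0, -0.0]
ft_force: [0.4, 0.5, 0.3]
gripper_width: -0.0001
grip_force: 0.0
[0.420273   0.2211701  0.15885095] [2.17137702 0.22342735 8.96136453]
```

View pics/f.png

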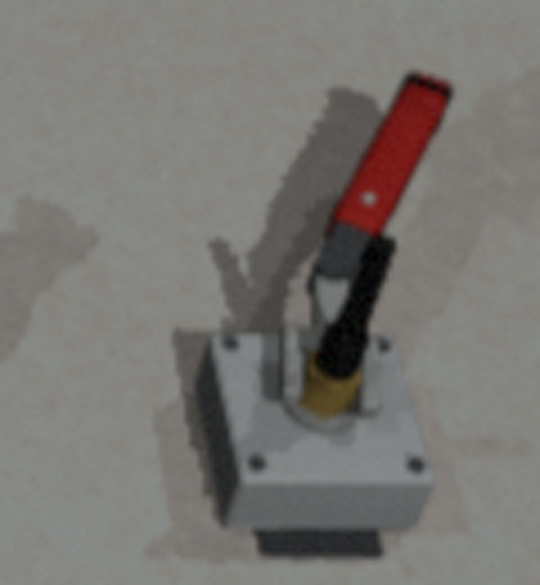

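The fingers are clear. The dot is at (369,198) and the grip's end is at (430,80). I'll work out the fold and hand in only if it is within range.

```bash
python3 -m inch '[0,0,-0.03,0,-1, 0,0,-0.03,0,-1, 0,0,-0.03,0,-1, 0,0,-0.03,0,-1]'; python3 - <<'E'
from h import *
g=lambda x,y:onz("scene",(380+x/4.5-.4,140+y/4.5-.4),.067)
d,e=g(369,198),g(430,80)
a=lambda p,q:np.arctan2(p[1]-q[1],q[0]-p[0])
f=[a(e,d)-.185,a(e,(.541,.242))-.185,a(d,(.541,.242))-.185]
print(f)
if .25<np.mean(f)<.46: print(sign_off())
E
```

```text
clock: 6.9
position: [0.4187, 0.221, 0.1816]
orientation: [0.87, 0.492, -0.001, -0.0]
ft_force: [-0.3, 0.3, 0.3]
gripper_width: 0.0001
grip_force: 0.0
[np.float64(0.3226539981692191), np.float64(0.33521076734794425), np.float64(0.3621534052187025)]
the job is handed in; nothing more can be done
None
```

The antenna's nut is seated and its wrench tripped, folded to about 0.34 rad measured from the camera image. The arm is clear, I left the dummy load's wrench alone, and I handed the job in at about 7 s, with no verdict shown.

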